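Date-stamp a carton and stand it in the row

TASK

Pick up the slim carton that lies flat on the bench, turn it up on end and press its narrow end down on the sprung plate of the date stamper until the plate is fully depressed. Then stand it upright on a narrow end on the grey tray, at the robot's end of the row of two standing cartons: squarely in line and face to face with them, no more than a finger's breadth from the nearest, and let go. Do not knock over or shift the standing cartons or the other things on the bench.

Things in the scene. Friction and masses are not known exactly. Their poses are not given: they have to be found in the camera images.
- carton: slim plain cardboard carton, 130 x 60 x 30 mm, 0.15 to 0.3 kg, lying flat at the start with a blank paper card on top. Origin: centre of the face that is then underneath; x along its 130 mm length, y along its 60 mm width, z through its 30 mm thickness. Both 60 x 30 mm ends are alike; either may be stamped or stood on
- carton_center (a point): the middle of the slim carton, 15 mm along its z from the origin; axes as the carton's
- tray: fixed flat grey tray, 200 x 130 mm, 10 mm high, origin at the centre of its underside, z up, x along the row, away from the robot. A thin steel book-end 110 mm high stands at x = +0.09, two upright cartons on the robot's side of it; the deck from about x = +0.018 to -0.100 is empty. The carton's place: its centre at y = 0, about x = -0.003, its 60 mm width along y
- row_near: carton like the slim one, 130 mm high, standing on end on the tray nearest the robot; 30 mm thick along its x, 60 mm wide along its y, origin at the centre of its underside; about x = +0.033 on the tray. Leave it standing
- row_far: the same, standing between row_near and the book-end, about x = +0.066 on the tray. Leave it standing
- stamper: fixed grey date stamper: low base 130 x 110 mm, 36 mm high, origin at the centre of its underside; a housing 95 mm high and 110 mm wide stands on its far side, from x = +0.065 to +0.100. The sprung plate lies over the base's centre
- pad_top (a point): centre of the upper face of the stamper's flat sprung steel plate, 70 mm (x) by 85 mm (y), 50 mm above the bench when up; it moves down with the plate; axes as the stamper's
- stamp_pad (a joint): how far the sprung plate is pressed down, m: 0 up, 0.008 fully down (about 9 N); it springs back
- square_box: bystander: square cardboard box 110 x 110 x 45 mm, origin at the centre of its underside
- jar: bystander: amber glass jar, 68 mm across, 90 mm high, origin at the centre of its underside
- tin: bystander: metal tin, 72 mm across, 75 mm high, origin at the centre of its underside
- tape_roll: bystander: roll of paper tape lying flat, 100 mm across, 24 mm high, origin at the centre of its underside
- cutter: bystander: grey box cutter lying flat, 160 x 26 x 14 mm, long along x, origin at the centre of its underside
There are look-alikes about, which are no part of the job. Leave any red look-alike of the carton alone. What is shaped like the row_near but blue is not meant.

How it is judged:
By the outcome, as a careful person would: the job done as asked, in the order asked, and still so for the second after the job is handed in, with the robot touching nothing.
It also fails if it takes over 58 s, if anything falls off the work surface, if the arm or the gripper's body presses on something with over 40 N, if the wrist force passes 120 N, or if a joint passes its speed limit or range.

ROBOT

A 6-joint arm with a two-finger parallel gripper is mounted at the origin on the work surface. World frame = base frame: x ahead of the robot, y to its left, z up, the work surface at z = 0. Lengths are in mm, angles in rad, forces in N, time in s.
With the tool pointing down it reaches from about 350 to 775 mm from the base axis. Payload 7.3 kg.
Tool frame: the origin (TCP) lies at the very end of the fingers, on their centre line; the grasp point (between the pads) lies 19 mm behind it; z points along the fingers, y is the line along which they close (so a half turn about z gives the same grasp; the last joint's range is limited). The gripper opens to 92 mm and grips with 3 to 60 N. Pads are 19 mm wide; open, the fingers measure 130 mm over their backs; the gripper's body (75 mm by 190 mm) begins 47 mm behind the grasp point.
Start: joints at [1.121, 0.342, 1.524, -0, 1.275, -0.146], TCP at [157.038, 500.983, 226.741] pointing down, gripper open.
Joint ranges: [-2.53, 2.53], [-0.77, 2.02], [0.04, 2.7], [-1, 4.14], [0.28, 2.66], [-3.11, 3.11]. Speed limits (rad/s): [2.57, 2.57, 3.14, 3.14, 3.14, 3.14].

INTERFACE

Orientations are given as a unit quaternion [w, x, y, z].
In Python, from station import manip, imaging, workorder gives the robot as it stands. The module is installed in compiled form; this text tells all that it offers.
- The arm moves only by the tool servo_tool, never from a script. Its argument "rows" is a list of rows, each a list of 3 entries, a list of its own where there are three numbers: the turn, a rotation vector about the world's x, y, z in rad, then the shift along the world's x, y, z in m, then the opening, from -1 (shut) to 1 (fully open). In form: [[[wx, wy, wz], [tx, ty, tz], jaw], ...]. A call has 1 to 12 rows; each row is the pose to reach, as a shift and turn from the pose commanded when the call began; what a row does not reach only later rows make up. A row lasts 1/8 s, in which the tool goes at most 62.5 mm and 10.7 degrees, less where a joint would pass 70% of its speed; a pose out of reach is approached as far as the arm can. A call with a gripper value outside its range is refused whole. The fingers move at their own pace and stop on an object; "force" is the grip in N (left out, the last holds). Time passes only in rows, so rows that repeat a pose let the fingers close. It gives the time, the measured TCP pose, the force, the opening and the grip force at its end, in the units of the state.
- manip.sense(): the state, without advancing time (a new reading comes with each control period).
- imaging.get_image(name): name is "scene" or "side" or "wrist"; returns (picture, depth): 400x640x3 uint8, red, green, blue; 400x640 float32, mm along the optical axis (not along the pixel's ray), 0 where there is no reading.
- imaging.calibration(name): a dict with "K" (3x3 intrinsics, pixels), "camera_from_world" (4x4, takes a point from world to camera coordinates). Camera axes: x right, y down, z forward; pixel columns grow to the right and rows downward; lengths in mm; the calibration is good to about 2 mm. The wrist camera is an equidistant fisheye: a pixel r from the principal point sees the ray r / f radians off the axis. A picture is of the moment at which its call begins: read the wrist's pose just before it. calibration takes no time and is no camera call; for the wrist camera it gives the pose at the moment of the call.
- workorder.close_job(): hands the job in; it is judged then, once.
The state is a dict: "time": time; "joint_pos": joint angles; "qd": joint speeds; "tau": joint torques, N m; "position": TCP position; "eef_rot": TCP orientation; "ft_force": force on the tool from outside, world axes, zero at the start; "moment": the same for the moment, N m; "grip_width": opening from 0.0 (shut) to 1.0 (fully open); "gripper_force": force on a finger pad.
Only numpy, scipy, OpenCV 4.12 (cv2) and the standard library are available. Lean on these libraries where they do the work, as an engineer would, in place of code of your own. Each camera call takes 0.05 s, during which the arm holds its last target. There are 200 camera calls.

## Working session

There is one attempt and no reset: what is moved stays moved. The work goes in short steps, Python scripts to look and compute and a tool call to move; the robot and the scene stay as the last step left them, time stands still between calls to the robot, and variables do not carry over. Pictures are saved under pics/ and viewed, at most 10 in all, crops included, and the job is handed in when it is done.

Besides the shell and the picture viewer there is one more tool, called after ">>>" by a JSON object that holds its "api" and its "payload". servo_tool: Moves the arm, as the interface text tells. Its arguments: {"type":"object","properties":{"rows":{"type":"array"},"force":{"type":"number"}},"required":["rows"]}

```bash
mkdir -p pics; cat > h.py <<'E'
import numpy as np, cv2
from station import manip, imaging, workorder
def grab(n):
    c=imaging.calibration(n); p,d=imaging.get_image(n); return p,d,np.array(c["K"]),np.array(c["camera_from_world"])
def cloud(d,K,T):
    v,u=np.mgrid[:d.shape[0],:d.shape[1]]
    P=np.stack([(u-K[0,2])/K[0,0]*d,(v-K[1,2])/K[1,1]*d,d],-1)
    W=(P-T[:3,3])@T[:3,:3]; W[d==0]=np.nan; return W
E
python3 - <<'E'
from h import *
for n in("scene","side"):
    p,d,K,T=grab(n); cv2.imwrite(f"pics/{n}0.png",p[...,::-1]); np.savez(f"{n}0.npz",p=p,d=d,K=K,T=T)
    print(n,K[0,0],-T[:3,:3].T@T[:3,3])
s=manip.sense();print(s)
E
```

```text
scene 386.1047756582357 [1158.77650269 -472.2570293   628.97729432]
side 365.1232496839247 [292.48940932 544.9876896  600.81155757]
{'time': 0.1, 'joint_pos': array([ 1.12099190e+00,  3.42624893e-01,  1.52488048e+00,  1.48305483e-05,
        1.27540631e+00, -1.46003483e-01]), 'qd': array([-0.00127629, -0.00233677, -0.00340214,  0.0006131 , -0.0011578 ,
        0.00022699]), 'tau': array([ 1.62940312e-03, -4.32004845e+01, -2.44699091e+01,  7.19941081e-02,
        5.24159241e-02, -4.34139952e-05]), 'position': array([156.87760118, 500.65118068, 226.14339014]), 'eef_rot': array([-2.00358625e-04,  1.51319098e-01,  9.88484747e-01, -6.28382091e-04]), 'ft_force': array([ 0.15541207, -0.4078797 ,  0.47687599]), 'moment': array([-0.02937247,  0.0911568 ,  0.02654385]), 'gripper_force': 0.0, 'grip_width': 1.0005833240531352}
```

View pics/scene0.png

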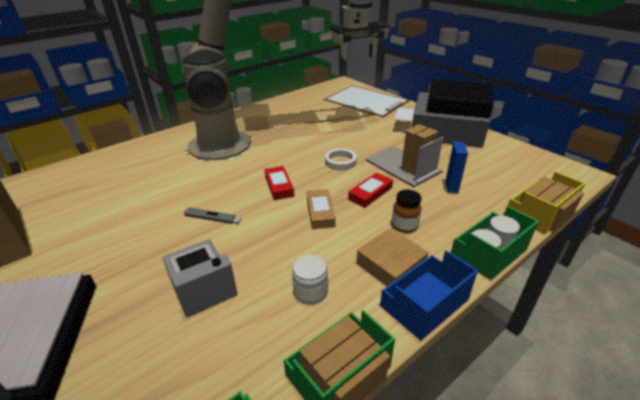

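View pics/side0.png

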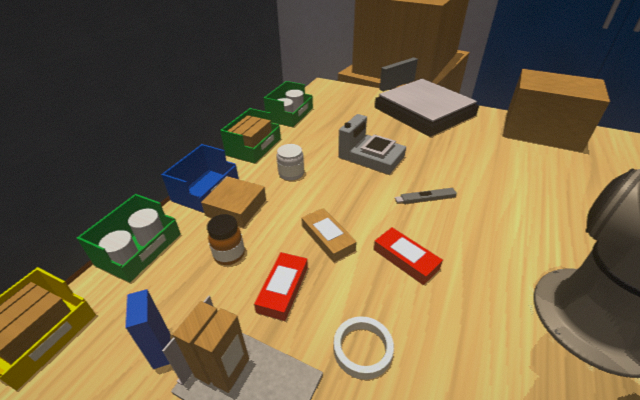

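The scene view shows the carton at (321,208), the tray with its row at (410,155) and the stamper at (200,275). The side view shows them at (328,232), (215,350) and (372,147). The red cartons are decoys.

```bash
python3 - <<'E'
from h import *
def rect(W,name,box,z0,z1):
    u0,v0,u1,v1=box; w=W[v0:v1,u0:u1].reshape(-1,3); w=w[(w[:,2]>z0)&(w[:,2]<z1)]
    if len(w)<10: print(name,len(w));return
    # robust: keep occupied 3mm cells
    r=cv2.minAreaRect(w[:,:2].astype(np.float32)); 
    print(name,len(w),"z %.1f"%np.median(w[:,2]),"c",np.round(r[0],1),"s",np.round(r[1],1),"a %.1f"%r[2],"mean",np.round(w.mean(0)[:2],1))
B={"scene":dict(carton=(300,180,342,234),stamper=(155,232,240,318),tray=(360,110,445,190)),
   "side":dict(carton=(297,203,360,264),stamper=(330,108,412,178),tray=(160,290,330,400))}
for n in B:
    f=np.load(n+"0.npz"); W=cloud(f["d"],f["K"],f["T"])
    print(n,"bench",np.nanmedian(W[255:262,370:380] if n=="side" else W[195:205,355:360],axis=(0,1)))
    rect(W,"carton",B[n]["carton"],24,40)
    rect(W,"st base",B[n]["stamper"],30,42); rect(W,"st plate",B[n]["stamper"],44,58); rect(W,"st top",B[n]["stamper"],88,105)
    rect(W,"tray",B[n]["tray"],6,15); rect(W,"row top",B[n]["tray"],135,148);rect(W,"bookend",B[n]["tray"],113,125)
E
```

```text
scene bench [562.38033785 124.51167939  15.05194254]
carton 718 z 28.7 c [527.4  26. ] s [ 60.1 134.8] a 58.3 mean [532.3  22.6]
st base 607 z 34.7 c [ 546.7 -324.5] s [109.6 166.6] a 82.4 mean [ 545.  -329.9]
st plate 972 z 49.2 c [ 560.9 -327. ] s [109.3 137.3] a 83.2 mean [ 552.8 -326.6]
st top 846 z 93.5 c [ 608.7 -332.1] s [110.2  41. ] a 82.8 mean [ 613.8 -335. ]
tray 948 z 8.8 c [441.2 467.8] s [237.7 563.9] a 36.3 mean [504.3 349.7]
row top 246 z 138.3 c [560.7 367.8] s [66.9 63.6] a 3.1 mean [562.3 365.8]
bookend 178 z 118.3 c [549.  449.7] s [ 86.9 280.6] a 11.9 mean [579.6 357.1]
side bench [410.30009168  36.27890298   0.53499516]
carton 1301 z 30.5 c [545.3  57.3] s [134.2 132.1] a 58.4 mean [522.5  35.6]
st base 814 z 36.4 c [ 529.8 -426.3] s [321.4 164.1] a 82.6 mean [ 526.4 -339. ]
st plate 588 z 50.7 c [ 516.6 -404.9] s [315.3 127.4] a 69.1 mean [ 539.8 -324.1]
st top 294 z 95.2 c [ 604.9 -330.1] s [110.1  41.1] a 83.9 mean [ 605.2 -324.8]
tray 4888 z 10.3 c [543.3 342.1] s [248.9 195.4] a 43.0 mean [498.2 353.3]
row top 1833 z 140.1 c [558. 368.] s [66.1 62.2] a 1.3 mean [556.2 369.7]
bookend 395 z 118.9 c [561.5 367.9] s [99.1 74.4] a 88.8 mean [554.9 381.1]
```

```bash
cat >> h.py <<'E'
def rect(W,name,box,z0,z1,extra=None,er=1):
    u0,v0,u1,v1=box; m=np.zeros(W.shape[:2],np.uint8)
    with np.errstate(invalid="ignore"): ok=(W[...,2]>z0)&(W[...,2]<z1)
    if extra is not None: ok&=extra
    m[v0:v1,u0:u1]=ok[v0:v1,u0:u1]
    if er: m=cv2.morphologyEx(m,cv2.MORPH_OPEN,np.ones((3,3),np.uint8))
    n,l,s,_=cv2.connectedComponentsWithStats(m)
    if n<2: print(name,"none");return
    w=W[l==1+np.argmax(s[1:,4])]
    r=cv2.minAreaRect(w[:,:2].astype(np.float32))
    print(name,len(w),"z %.1f"%np.median(w[:,2]),"c",np.round(r[0],1),"s",np.round(r[1],1),"a %.1f"%r[2])
    return w
E
python3 - <<'E'
from h import *
B={"scene":dict(carton=(300,180,342,234),stamper=(155,232,240,318),tray=(360,120,445,190)),
   "side":dict(carton=(297,203,360,264),stamper=(335,110,408,175),tray=(165,290,330,400))}
for n in B:
    f=np.load(n+"0.npz"); W=cloud(f["d"],f["K"],f["T"]); hsv=cv2.cvtColor(f["p"],cv2.COLOR_RGB2HSV)
    print(n); b=B[n]; e=1.5 if n=="scene" else -0.4
    rect(W,"carton",b["carton"],26-e,34-e)
    rect(W,"carton tight",b["carton"],28.5-e,32-e)
    rect(W,"plate",b["stamper"],47.5-e,53-e); rect(W,"base",b["stamper"],33-e,39-e); rect(W,"top",b["stamper"],92-e,98-e)
    rect(W,"tray",b["tray"],7-e,13-e); rect(W,"rows",b["tray"],137-e,143-e)
    w=W[(slice(b["tray"][1],b["tray"][3]),slice(b["tray"][0],b["tray"][2]))].reshape(-1,3)
    w=w[(w[:,2]>30)&(w[:,2]<125)&(w[:,0]<540)&(w[:,0]>515)&(w[:,1]>345)&(w[:,1]<392)]
    if len(w)>30:
        pf=np.polyfit(w[:,1],w[:,0],1); print("near face x@368",np.polyval(pf,368),"yaw",-np.degrees(np.arctan(pf[0])),len(w))
E
```

```text
scene
carton 704 z 28.7 c [527.4  26. ] s [ 60.1 134.8] a 58.3
carton tight 410 z 28.7 c [528.7  24.7] s [ 57.3 132.7] a 52.6
plate 659 z 49.0 c [ 520.  -320.8] s [84.9 54.5] a 83.2
base 339 z 34.6 c [ 498.2 -317.9] s [108.8  69.2] a 83.0
top 674 z 93.6 c [ 610.6 -332.6] s [108.9  35.9] a 81.8
tray 785 z 8.5 c [510.1 366.4] s [132.8 202. ] a 89.2
rows 217 z 138.3 c [560.6 366.9] s [66.5 61.1] a 4.2
side
carton 1184 z 30.5 c [525.9  25.7] s [ 60.1 132.1] a 58.4
carton tight 893 z 30.6 c [525.6  26.5] s [ 58.9 130.9] a 58.6
plate 400 z 50.7 c [ 527.3 -322.5] s [89.8 72. ] a 80.5
base 562 z 36.5 c [ 527.8 -321.2] s [109.5 133. ] a 82.6
top 202 z 95.4 c [ 608.  -331.3] s [108.5  34.5] a 84.3
tray 4620 z 10.3 c [520.2 344. ] s [232.7 107.6] a 25.1
rows 876 z 140.1 c [540.5 366.6] s [30.7 60.2] a 0.8
near face x@368 525.707948430646 yaw 0.5240752745821607 887
```

>>> {"api": "servo_tool", "payload": {"rows": [[[0,0,-0.247],[0.3865,-0.4855,0],0.74],[[0,0,-0.247],[0.3865,-0.4855,0],0.74],[[0,0,-0.247],[0.3865,-0.4855,0],0.74],[[0,0,-0.247],[0.3865,-0.4855,0],0.74],[[0,0,-0.247],[0.3865,-0.4855,0],0.74],[[0,0,-0.247],[0.3865,-0.4855,0],0.74],[[0,0,-0.247],[0.3865,-0.4855,0],0.74],[[0,0,-0.247],[0.3865,-0.4855,0],0.74],[[0,0,-0.247],[0.3865,-0.4855,0],0.74],[[0,0,-0.247],[0.3865,-0.4855,0],0.74],[[0,0,-0.247],[0.3865,-0.4855,0],0.74],[[0,0,-0.247],[0.3865,-0.4855,-0.1],0.74]]}}

```text
time: 1.6
position: [546.4, 15.1, 166.9]
eef_rot: [0.005, 0.272, 0.962, 0.001]
ft_force: [0.4, 0.5, -0.3]
grip_width: 0.874
gripper_force: 0.0
```

```bash
python3 - <<'E'
from h import *
s=manip.sense();print(s["position"],s["eef_rot"])
p,d,K,T=grab("wrist");cv2.imwrite("pics/w1.png",p[...,::-1])
print(manip.sense()["position"],K,np.round(T,2))
for n in("scene",):
    f=np.load(n+"0.npz")
E
```

```text
[546.44976636  15.12229864 166.93897731] [0.00473659 0.27247653 0.96215023 0.00101744]
[539.3781134   16.27176703 156.19675632] [[309.70691629   0.         317.21858427]
 [  0.         309.70691629 197.73349853]
 [  0.           0.           1.        ]] [[ 5.2000e-01  8.5000e-01  0.0000e+00 -3.0006e+02]
 [ 8.1000e-01 -5.0000e-01  3.1000e-01 -4.5578e+02]
 [ 2.7000e-01 -1.6000e-01 -9.5000e-01  1.9019e+02]
 [ 0.0000e+00  0.0000e+00  0.0000e+00  1.0000e+00]]
```

View pics/w1.png

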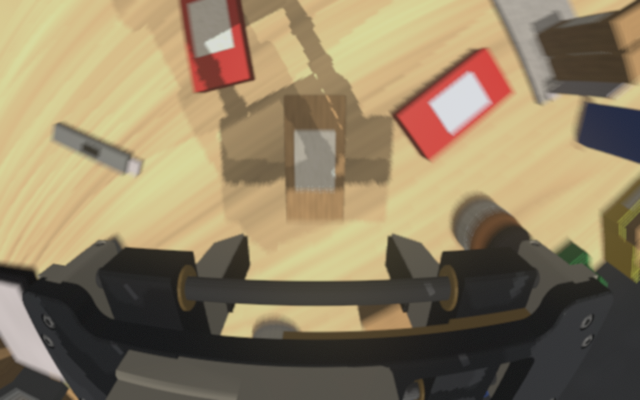

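```bash
python3 - <<'E'
from h import *
f=np.load("side0.npz"); W=cloud(f["d"],f["K"],f["T"])
rect(W,"jar",(195,205,250,275),80,95)
s=manip.sense();print(s["position"],s["eef_rot"])
E
```

```text
jar 576 z 90.0 c [700.7 156.7] s [58.  59.9] a 15.3
[539.3781134   16.27176703 156.19675632] [-5.09614506e-03  2.72136553e-01  9.62244946e-01 -6.24791943e-04]
```

>>> {"api": "servo_tool", "payload": {"rows": [[[0,0,0],[0,0,-0.05],0.74],[[0,0,0],[0,0,-0.09],0.74],[[0,0,0],[0,0,-0.1],0.74],[[0,0,0],[0,0,-0.1],0.74],[[0,0,0],[0,0,-0.1],0.74],[[0,0,0],[0,0,-0.1],0.74]]}}

```text
time: 2.4
position: [544.4, 15.5, 65.7]
eef_rot: [0.001, 0.272, 0.962, 0.0]
ft_force: [0.7, -0.0, 0.2]
grip_width: 0.866
gripper_force: 0.0
```

>>> {"api": "servo_tool", "payload": {"rows": [[[0,0,0],[0,0,-0.03],0.74],[[0,0,0],[0,0,-0.05],0.74],[[0,0,0],[0,0,-0.058],0.74],[[0,0,0],[0,0,-0.06],0.74],[[0,0,0],[0,0,-0.06],0.74],[[0,0,0],[0,0,-0.06],0.74]]}}

```text
time: 3.15
position: [544.1, 15.4, 5.0]
eef_rot: [0.001, 0.272, 0.962, 0.0]
ft_force: [-0.5, -0.2, 1.0]
grip_width: 0.867
gripper_force: 0.0
```

>>> {"api": "servo_tool", "payload": {"rows": [[[0,0,0],[0,0,0],-1],[[0,0,0],[0,0,0],-1],[[0,0,0],[0,0,0],-1],[[0,0,0],[0,0,0],-1],[[0,0,0],[0,0,0],-1],[[0,0,0],[0,0,0],-1]], "force": 45}}

```text
time: 3.9
position: [543.6, 15.4, 4.4]
eef_rot: [0.0, 0.272, 0.962, 0.0]
ft_force: [-0.8, -0.3, 3.4]
grip_width: 0.654
gripper_force: 45.0
```

>>> {"api": "servo_tool", "payload": {"rows": [[[0,0,0],[0,0,0.06],-1],[[0,0,0],[0,0,0.12],-1],[[0,0,0],[0,0,0.18],-1],[[0,0,0],[0,0,0.24],-1],[[0,0,0],[0,0,0.25],-1],[[0,0,0],[0,0,0.25],-1]]}}

```text
time: 4.65
position: [543.2, 15.5, 253.5]
eef_rot: [-0.0, 0.272, 0.962, -0.0]
ft_force: [0.1, 0.0, -3.6]
grip_width: 0.654
gripper_force: 45.0
```

>>> {"api": "servo_tool", "payload": {"rows": [[[-0.08,-0.13,0],[0,0,0],-1],[[-0.16,-0.26,0],[0,0,0],-1],[[-0.24,-0.39,0],[0,0,0],-1],[[-0.32,-0.52,0],[0,0,0],-1],[[-0.4,-0.65,0],[0,0,0],-1],[[-0.48,-0.78,0],[0,0,0],-1],[[-0.56,-0.91,0],[0,0,0],-1],[[-0.64,-1.04,0],[0,0,0],-1],[[-0.72,-1.17,0],[0,0,0],-1],[[-0.8,-1.3,0],[0,0,0],-1],[[-0.823,-1.338,0],[0,0,0],-1],[[-0.823,-1.338,0],[0,0,0],-1]]}}

```text
time: 6.15
position: [513.0, -60.7, 398.7]
eef_rot: [0.509, 0.189, 0.836, -0.085]
ft_force: [4.7, 12.3, -0.6]
grip_width: 0.654
gripper_force: 45.0
```

```bash
cat > st.py <<'E'
from h import *
from scipy.spatial.transform import Rotation as R
def st():
    s=manip.sense(); q=s["eef_rot"]; M=R.from_quat([q[1],q[2],q[3],q[0]]).as_matrix()
    print("t",s["time"],"pos",np.round(s["position"],1),"F",np.round(s["ft_force"],1),"q",np.round(s["joint_pos"],2),"grip",s["grip_width"],s["gripper_force"]); print(np.round(M,3)); return s,M
E
python3 - <<'E'
from st import *
st()
p,d,K,T=grab("scene");cv2.imwrite("pics/s2.png",p[...,::-1])
E
```

```text
t 6.15 pos [513.  -60.7 398.7] F [ 4.7 12.3 -0.6] q [-0.12 -0.19  2.11 -1.    0.28 -0.41] grip 0.6544341344592542 44.99292612075806
[[-0.411  0.403  0.818]
 [ 0.229  0.914 -0.335]
 [-0.882  0.05  -0.468]]
```

View pics/s2.png

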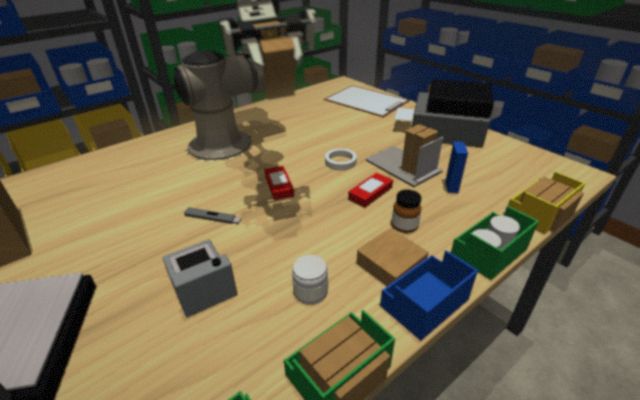

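The scene view shows the carton held at (280,65), still mid-turn. The wrist has stopped at the limits of joints 4 and 5. I'll read the joints, back out, and work out which wrist branch to use.

```bash
cat >> st.py <<'E'
import json,os
def log():
    s,M=st(); L=json.load(open("log.json")) if os.path.exists("log.json") else []
    L.append([list(s["joint_pos"]),list(s["position"])]); json.dump(L,open("log.json","w")); return s,M
E
python3 - <<'E'
from st import *
json.dump([[[1.12099190e+00,3.42624893e-01,1.52488048e+00,1.48305483e-05,1.27540631e+00,-1.46003483e-01],[156.87760118,500.65118068,226.14339014]]],open("log.json","w"))
s,M=log()
f=np.array([np.cos(.5515),-np.sin(.5515),0]); 
Md=np.column_stack([-f,np.cross([0,0,-1],-f),[0,0,-1]])
print(Md, R.from_matrix(Md@M.T).as_rotvec())
E
```

```text
t 6.2 pos [511.  -62.4 399.6] F [-0.4  1.6 -1.4] q [-0.12 -0.2   2.11 -1.    0.28 -0.41] grip 0.6502494734754078 44.999542236328125
[[-0.41   0.406  0.817]
 [ 0.228  0.912 -0.339]
 [-0.883  0.047 -0.467]]
[[-0.85173953  0.52396543  0.        ]
 [ 0.52396543  0.85173953  0.        ]
 [-0.          0.         -1.        ]] [ 0.46825653  0.97967112 -0.09348932]
```

>>> {"api": "servo_tool", "payload": {"rows": [[[0.12,0.25,-0.02],[0,0.02,0],-1],[[0.2,0.4,-0.04],[0.01,0.04,-0.02],-1],[[0.3,0.6,-0.06],[0.02,0.05,-0.03],-1],[[0.4,0.8,-0.08],[0.03,0.06,-0.04],-1],[[0.45,0.9,-0.09],[0.03,0.06,-0.05],-1],[[0.468,0.98,-0.093],[0.03,0.06,-0.05],-1],[[0.468,0.98,-0.093],[0.03,0.06,-0.05],-1],[[0.468,0.98,-0.093],[0.03,0.06,-0.05],-1]]}}

```text
time: 7.2
position: [545.1, -0.5, 348.5]
eef_rot: [0.0, 0.274, 0.962, 0.003]
ft_force: [0.6, 0.9, -3.0]
grip_width: 0.651
gripper_force: 45.0
```

```bash
python3 - <<'E'
from st import *
log()
E
```

```text
t 7.2 pos [ 5.451e+02 -5.000e-01  3.485e+02] F [ 0.6  0.9 -3. ] q [-0.14  0.32  1.23  0.01  1.59 -1.16] grip 0.650515535830176 44.99896824359894
[[-0.85   0.526  0.002]
 [ 0.526  0.85   0.005]
 [ 0.001  0.005 -1.   ]]
```

>>> {"api": "servo_tool", "payload": {"rows": [[[0.15,0,0],[0,0,0],-1],[[0.3,0,0],[0,0,0],-1],[[0.45,0,0],[0,0,0],-1],[[0.6,0,0],[0,0,0],-1],[[0.75,0,0],[0,0,0],-1],[[0.9,0,0],[0,0,0],-1],[[1.0,0,0],[0,0,0],-1],[[1.0,0,0],[0,0,0],-1]]}}

```text
time: 8.2
position: [544.1, 0.1, 349.2]
eef_rot: [-0.13, 0.243, 0.842, 0.464]
ft_force: [0.0, 0.2, -2.9]
grip_width: 0.652
gripper_force: 45.0
```

```bash
python3 - <<'E'
from st import *
log()
from scipy.optimize import least_squares
L=json.load(open("log.json"))
Rz=lambda a:R.from_euler("z",a).as_matrix(); Ry=lambda a:R.from_euler("y",a).as_matrix()
def fk(p,q):
    a,z0,L1,fx,lat,fz,Lt,wx,wy=p
    A=Rz(q[0]);B=A@Ry(q[1]);C=A@Ry(q[1]+q[2]);D=C@Rz(q[3])@Ry(q[4])
    return A@[a,lat,z0]+B@[0,0,L1]+C@[fx,0,fz]+D@[wx,wy,Lt]
r=least_squares(lambda p:np.concatenate([np.concatenate([(fk(p,q)-x) for q,x in L]),1e-2*(p-[0,300,400,0,70,400,250,0,0])]),[0,300,400,0,70,400,250,0,0])
print(np.round(r.x,1)); print(np.round([fk(r.x,q)-x for q,x in L],1))
E
```

```text
t 8.2 pos [5.441e+02 1.000e-01 3.492e+02] F [ 0.   0.2 -2.9] q [-0.59  0.51  1.33  0.84  1.88 -1.58] grip 0.6524015801257474 44.99957978725433
[[-0.848  0.529  0.006]
 [ 0.288  0.452  0.844]
 [ 0.444  0.718 -0.536]]
[  0.  223.1 506.   46.6  76.4 379.6 318.   -0.    0. ]
[[-0. -0.  0.]
 [ 0.  0. -0.]
 [ 0. -0.  0.]
 [-0. -0.  0.]]
```

```bash
cat > ik.py <<'E'
from st import *
from scipy.optimize import least_squares
P=np.array([0,223.1,506,46.6,76.4,379.6,318.])
LO=np.array([-2.53,-.77,.04,-1,.28,-3.11]);HI=np.array([2.53,2.02,2.7,4.14,2.66,3.11])
Rz=lambda a:R.from_euler("z",a).as_matrix(); Ry=lambda a:R.from_euler("y",a).as_matrix()
def fk(q,full=False):
    A=Rz(q[0]);B=A@Ry(q[1]);C=A@Ry(q[1]+q[2]);D=C@Rz(q[3])@Ry(q[4])
    E=A@[0,P[4],P[1]]+B@[0,0,P[2]]; W=E+C@[P[3],0,P[5]]
    x=W+D@[0,0,P[6]]
    return (x,D@Rz(q[5])@FIX,E,W) if full else (x,D@Rz(q[5])@FIX)
FIX=np.eye(3)
_q=[-0.59,0.51,1.33,0.84,1.88,-1.58]
_M=np.array([[-.848,.529,.006],[.288,.452,.844],[.444,.718,-.536]])
FIX=fk(_q)[1].T@_M; FIX=Rz(np.arctan2(FIX[1,0],FIX[0,0]))
def ik(x,M,seeds=None,n=40):
    rng=np.random.default_rng(0); out=[]
    for q0 in (seeds if seeds is not None else LO+(HI-LO)*rng.random((n,6))):
        def f(q):
            a,B=fk(q); return np.concatenate([(a-x)/100,(B-M).ravel()])
        r=least_squares(f,np.clip(q0,LO+.001,HI-.001),bounds=(LO,HI))
        if r.cost<1e-6 and not any(np.abs(r.x-o).max()<.05 for o in out): out.append(r.x)
    return out
def tool(yaw,pitch=0): # carton end down; tool z horizontal at yaw
    c,s=np.cos(yaw),np.sin(yaw); return np.column_stack([[0,0,-1],[-s,c,0],[c,s,0]])
E
python3 - <<'E'
from ik import *
print("fix",np.round(FIX,2))
for nm,x,yaw in(("tray",[515,367,95],0),("tray back",[415,367,95],0),("tray up",[515,367,150],0),("stamp",[537,-322,135],-.125),("stamp up",[537,-322,180],-.125)):
  for fl in (0,1):
    M=tool(yaw); 
    if fl: M=M@np.diag([-1,-1,1])
    for q in ik(np.array(x,float),M): print(nm,fl,np.round(q,2),"elbow",np.round(fk(q,True)[2]),"wrist",np.round(fk(q,True)[3]))
E
```

```text
fix [[-0. -1.  0.]
 [ 1. -0.  0.]
 [ 0.  0.  1.]]
tray 0 [0.89 1.05 2.05 4.04 1.54 1.53] elbow [215. 389. 476.] wrist [197. 367.  95.]
tray 1 [ 0.89  1.05  2.05  4.04  1.54 -1.61] elbow [215. 389. 476.] wrist [197. 367.  95.]
tray up 0 [0.89 0.91 2.08 4.04 1.48 1.46] elbow [191. 360. 532.] wrist [197. 367. 150.]
tray up 1 [ 0.89  0.91  2.08  4.04  1.48 -1.69] elbow [191. 360. 532.] wrist [197. 367. 150.]
stamp 0 [-1.12  0.96  2.23  2.15  1.6   1.53] elbow [ 250. -341.  512.] wrist [ 221. -282.  135.]
stamp 1 [-1.12  0.96  2.23  2.15  1.6  -1.61] elbow [ 250. -341.  512.] wrist [ 221. -282.  135.]
stamp up 0 [-1.12  0.84  2.25  2.15  1.54  1.62] elbow [ 233. -305.  562.] wrist [ 221. -282.  180.]
stamp up 1 [-1.12  0.84  2.25  2.15  1.54 -1.53] elbow [ 233. -305.  562.] wrist [ 221. -282.  180.]
```

```bash
cat >> ik.py <<'E'
def rows(q0,q1,n,call=12):
    """print waypoints, relative to start of each call, in round numbers"""
    Q=[q0+(q1-q0)*(k/n) for k in range(n+1)]
    for b in range(0,n,call):
        x0,M0=fk(Q[b]); o=[]
        for q in Q[b+1:b+call+1]:
            x,M=fk(q); o.append([list(np.round(R.from_matrix(M@M0.T).as_rotvec(),3)),list(np.round((x-x0)/1000,3)),-1])
        print(json.dumps(o)); print("end",np.round(x,1),"zmin",min(fk(q)[0][2] for q in Q[b:b+call+1]),"maxturn/row",max(R.from_matrix(fk(u)[1]@fk(v)[1].T).magnitude() for u,v in zip(Q,Q[1:])))
E
python3 - <<'E'
from ik import *
s,M=st(); q=np.array(s["joint_pos"]); x,Mf=fk(q); print(x,np.abs(Mf-M).max())
t=ik(np.array([537,-322,220.]),tool(-.125)); print(t)
rows(q,t[0],24)
E
```

```text
t 8.2 pos [5.441e+02 1.000e-01 3.492e+02] F [ 0.   0.2 -2.9] q [-0.59  0.51  1.33  0.84  1.88 -1.58] grip 0.6524015801257474 44.99957978725433
[[-0.848  0.529  0.006]
 [ 0.288  0.452  0.844]
 [ 0.444  0.718 -0.536]]
[5.44007310e+02 8.23293807e-02 3.49167233e+02] 0.0012333248451111833
[array([-1.12017443,  0.72411148,  2.25500499,  2.14038073,  1.48262577,
        1.70599108])]
[[[0.064, 0.121, -0.12], [0.004, -0.001, -0.002], -1], [[0.133, 0.246, -0.235], [0.009, -0.002, -0.004], -1], [[0.207, 0.375, -0.345], [0.014, -0.005, -0.005], -1], [[0.285, 0.508, -0.449], [0.019, -0.01, -0.006], -1], [[0.368, 0.645, -0.547], [0.025, -0.016, -0.007], -1], [[0.455, 0.785, -0.639], [0.031, -0.023, -0.008], -1], [[0.548, 0.928, -0.722], [0.036, -0.031, -0.008], -1], [[0.645, 1.075, -0.797], [0.042, -0.041, -0.009], -1], [[0.748, 1.225, -0.861], [0.047, -0.053, -0.011], -1], [[0.855, 1.378, -0.915], [0.052, -0.066, -0.013], -1], [[0.968, 1.533, -0.956], [0.056, -0.08, -0.015], -1], [[1.085, 1.69, -0.983], [0.059, -0.096, -0.018], -1]]
end [603.2 -95.9 331.1] zmin 331.12070642575213 maxturn/row 0.2004562149728233
[[[0.144, 0.112, -0.069], [0.002, -0.017, -0.004], -1], [[0.295, 0.219, -0.134], [0.004, -0.034, -0.009], -1], [[0.452, 0.319, -0.196], [0.004, -0.053, -0.014], -1], [[0.616, 0.413, -0.253], [0.003, -0.072, -0.021], -1], [[0.785, 0.499, -0.306], [0.0, -0.092, -0.029], -1], [[0.961, 0.577, -0.354], [-0.004, -0.112, -0.038], -1], [[1.143, 0.646, -0.397], [-0.01, -0.133, -0.047], -1], [[1.33, 0.706, -0.433], [-0.018, -0.153, -0.058], -1], [[1.522, 0.755, -0.462], [-0.027, -0.172, -0.07], -1], [[1.72, 0.792, -0.483], [-0.038, -0.191, -0.083], -1], [[1.922, 0.816, -0.494], [-0.051, -0.209, -0.097], -1], [[2.128, 0.826, -0.495], [-0.066, -0.226, -0.111], -1]]
end [ 537. -322.  220.] zmin 219.99999999985687 maxturn/row 0.2004562149728233
```

>>> {"api": "servo_tool", "payload": {"rows": [[[0.064,0.121,-0.12],[0.004,-0.001,-0.002],-1],[[0.133,0.246,-0.235],[0.009,-0.002,-0.004],-1],[[0.207,0.375,-0.345],[0.014,-0.005,-0.005],-1],[[0.285,0.508,-0.449],[0.019,-0.01,-0.006],-1],[[0.368,0.645,-0.547],[0.025,-0.016,-0.007],-1],[[0.455,0.785,-0.639],[0.031,-0.023,-0.008],-1],[[0.548,0.928,-0.722],[0.036,-0.031,-0.008],-1],[[0.645,1.075,-0.797],[0.042,-0.041,-0.009],-1],[[0.748,1.225,-0.861],[0.047,-0.053,-0.011],-1],[[0.855,1.378,-0.915],[0.052,-0.066,-0.013],-1],[[0.968,1.533,-0.956],[0.056,-0.08,-0.015],-1],[[1.085,1.69,-0.983],[0.059,-0.096,-0.018],-1]]}}

```text
time: 9.7
position: [603.6, -94.4, 333.4]
eef_rot: [-0.546, 0.7, -0.005, 0.46]
ft_force: [0.1, -0.1, -2.2]
grip_width: 0.648
gripper_force: 45.0
```

>>> {"api": "servo_tool", "payload": {"rows": [[[0.144,0.112,-0.069],[0.002,-0.017,-0.004],-1],[[0.295,0.219,-0.134],[0.004,-0.034,-0.009],-1],[[0.452,0.319,-0.196],[0.004,-0.053,-0.014],-1],[[0.616,0.413,-0.253],[0.003,-0.072,-0.021],-1],[[0.785,0.499,-0.306],[0.0,-0.092,-0.029],-1],[[0.961,0.577,-0.354],[-0.004,-0.112,-0.038],-1],[[1.143,0.646,-0.397],[-0.01,-0.133,-0.047],-1],[[1.33,0.706,-0.433],[-0.018,-0.153,-0.058],-1],[[1.522,0.755,-0.462],[-0.027,-0.172,-0.07],-1],[[1.72,0.792,-0.483],[-0.038,-0.191,-0.083],-1],[[1.922,0.816,-0.494],[-0.051,-0.209,-0.097],-1],[[2.128,0.826,-0.495],[-0.066,-0.226,-0.111],-1]]}}

```text
time: 11.2
position: [537.7, -320.6, 222.3]
eef_rot: [0.715, -0.022, 0.695, -0.081]
ft_force: [0.4, 0.5, -2.7]
grip_width: 0.649
gripper_force: 45.0
```

>>> {"api": "servo_tool", "payload": {"rows": [[[0,0,0],[0,0,0],-1],[[0,0,0],[0,0,0],-1],[[0,0,0],[0,0,0],-1]]}}

```text
time: 11.58
position: [538.1, -320.7, 223.0]
eef_rot: [0.716, -0.025, 0.693, -0.082]
ft_force: [0.4, -0.6, -3.6]
grip_width: 0.648
gripper_force: 45.0
```

```bash
python3 - <<'E'
from ik import *
s,M=st(); print("fk",fk(s["joint_pos"])[0])
x=s["position"]; print("turn to square",R.from_matrix(tool(-.125)@M.T).as_rotvec())
for n in ("scene","side"):
    p,d,K,T=grab(n); np.savez(n+"3.npz",p=p,d=d,K=K,T=T)
    c=T[:3,:3]@(x-[0,0,30])+T[:3,3]; c=K@c; u,v=(c[:2]/c[2]).astype(int); print(n,u,v)
    u=np.clip(u,110,530);v=np.clip(v,80,320)
    cv2.imwrite(f"pics/{n}3.png",cv2.resize(p[v-80:v+80,u-110:u+110,::-1],None,fx=2,fy=2) if n=="scene" else cv2.resize(p[v-80:v+80,u-110:u+110,::-1],None,fx=2,fy=2))
a=cv2.imread("pics/scene3.png");b=cv2.imread("pics/side3.png");cv2.imwrite("pics/both3.png",cv2.resize(np.hstack([a,b]),(800,291)))
E
```

```text
t 11.575 pos [ 538.1 -320.7  223. ] F [ 0.4 -0.6 -3.6] q [-1.14  0.75  2.23  2.08  1.53  1.56] grip 0.6483320695250159 44.99933123588562
[[ 0.025  0.083  0.996]
 [-0.153  0.985 -0.078]
 [-0.988 -0.15   0.038]]
fk [ 537.92094033 -320.46779545  222.99345038]
turn to square [ 0.15402516  0.02207857 -0.04371025]
scene 179 207
side 378 95
```

View pics/both3.png

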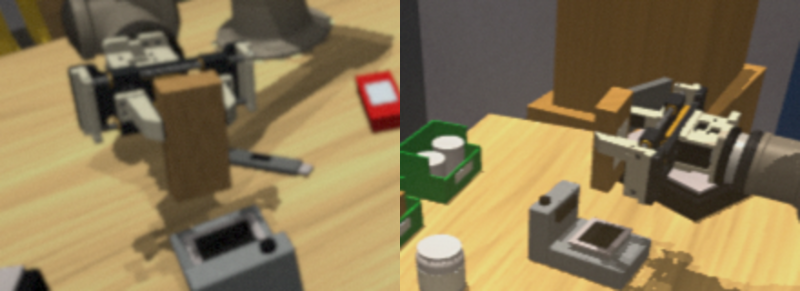

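The views show the carton upright in the grip above the stamper, rolled about 9°. I'll square it, then lower it.

>>> {"api": "servo_tool", "payload": {"rows": [[[0.154,0.022,-0.044],[-0.0005,-0.0015,0],-1],[[0.154,0.022,-0.044],[-0.0005,-0.0015,-0.02],-1],[[0.154,0.022,-0.044],[-0.0005,-0.0015,-0.04],-1],[[0.154,0.022,-0.044],[-0.0005,-0.0015,-0.06],-1],[[0.154,0.022,-0.044],[-0.0005,-0.0015,-0.073],-1],[[0.154,0.022,-0.044],[-0.0005,-0.0015,-0.073],-1],[[0.154,0.022,-0.044],[-0.0005,-0.0015,-0.073],-1],[[0.154,0.022,-0.044],[-0.0005,-0.0015,-0.073],-1]]}}

```text
time: 12.68
position: [537.0, -322.8, 150.1]
eef_rot: [0.706, 0.046, 0.706, -0.044]
ft_force: [0.2, -0.1, -2.7]
grip_width: 0.65
gripper_force: 45.0
```

```bash
python3 - <<'E'
from ik import *
s,M=st()
print("turn to square",R.from_matrix(tool(-.125)@M.T).as_rotvec())
for n in ("scene","side"):
    p,d,K,T=grab(n); W=cloud(d,K,T); hsv=cv2.cvtColor(p,cv2.COLOR_RGB2HSV)
    x=s["position"]; near=(np.abs(W[...,0]-527)<40)&(np.abs(W[...,1]+321)<45)&(hsv[...,0]<22)&(hsv[...,0]>6)&(hsv[...,1]>100)&(W[...,2]>52)
    w=W[near]; print(n,len(w),np.round(np.percentile(w,[2,98],axis=0),1) if len(w) else "")
    if n=="scene":
        f=w[(w[:,2]<170)]; f=f[f[:,0]>530]; A=np.c_[f[:,1:],np.ones(len(f))]; c=np.linalg.lstsq(A,f[:,0],rcond=None)[0]; print("face dx/dy,dx/dz",c[:2])
E
```

```text
t 12.675 pos [ 537.  -322.8  150.1] F [ 0.2 -0.1 -2.7] q [-1.12  0.92  2.24  2.15  1.58  1.56] grip 0.6502435329931049 44.99943494796753
[[ 0.     0.127  0.992]
 [ 0.002  0.992 -0.127]
 [-1.     0.002 -0.   ]]
turn to square [-0.00206233  0.0002544   0.00226549]
scene 1913 [[ 516.3 -351.3   67.3]
 [ 546.2 -295.   193.8]]
face dx/dy,dx/dz [0.12928994 0.00131758]
side 659 [[ 507.8 -349.2   67.8]
 [ 543.5 -289.1  195.6]]
```

>>> {"api": "servo_tool", "payload": {"rows": [[[0,0,0],[0,0,-0.008],-1],[[0,0,0],[0,0,-0.014],-1],[[0,0,0],[0,0,-0.018],-1],[[0,0,0],[0,0,-0.02],-1],[[0,0,0],[0,0,-0.022],-1],[[0,0,0],[0,0,-0.022],-1],[[0,0,0],[0,0,-0.022],-1]], "force": 55}}

```text
time: 13.65
position: [537.0, -322.7, 128.4]
eef_rot: [0.706, 0.046, 0.705, -0.044]
ft_force: [-3.1, 1.3, 5.3]
grip_width: 0.652
gripper_force: 55.0
```

>>> {"api": "servo_tool", "payload": {"rows": [[[0,0,0],[0,0,-0.001],-1],[[0,0,0],[0,0,-0.002],-1],[[0,0,0],[0,0,-0.0025],-1],[[0,0,0],[0,0,-0.0025],-1]]}}

```text
time: 14.15
position: [537.0, -322.7, 127.7]
eef_rot: [0.708, 0.045, 0.704, -0.044]
ft_force: [-6.0, 2.7, 14.4]
grip_width: 0.652
gripper_force: 55.0
```

>>> {"api": "servo_tool", "payload": {"rows": [[[0,0,0],[0,0,0],-1],[[0,0,0],[0,0,0.01],-1],[[0,0,0],[0,0,0.04],-1],[[0,0,0],[0,0,0.08],-1],[[0,0,0],[0,0,0.12],-1],[[0,0,0],[0,0,0.125],-1],[[0,0,0],[0,0,0.125],-1]]}}

```text
time: 15.02
position: [536.9, -322.6, 249.0]
eef_rot: [0.705, 0.046, 0.706, -0.044]
ft_force: [0.0, 0.3, -2.3]
grip_width: 0.649
gripper_force: 55.0
```

```bash
python3 - <<'E'
from ik import *
s,M=st(); q=np.array(s["joint_pos"])
for z in (250,200,120):
  for t in ik(np.array([505,367,float(z)]),tool(0.)): print(z,np.round(t,3))
t=ik(np.array([505,367,250.]),tool(0.))
if t: rows(q,t[0],24)
p,d,K,T=grab("scene"); W=cloud(d,K,T); hsv=cv2.cvtColor(p,cv2.COLOR_RGB2HSV); x=s["position"]
near=(np.abs(W[...,0]-x[0])<40)&(np.abs(W[...,1]-x[1])<45)&(hsv[...,0]<22)&(hsv[...,0]>6)&(hsv[...,1]>100)&(W[...,2]>100)
w=W[near]; f=w[w[:,0]>x[0]-8]; f=f[f[:,2]<np.percentile(w[:,2],90)]; c=np.linalg.lstsq(np.c_[f[:,1:],np.ones(len(f))],f[:,0],rcond=None)[0]; print(np.round(np.percentile(w,[1,99],axis=0),1),"face dx/dy,dx/dz",c[:2])
E
```

```text
t 15.025 pos [ 536.9 -322.6  249. ] F [ 0.   0.3 -2.3] q [-1.12  0.64  2.25  2.13  1.43  1.78] grip 0.6493833142553241 54.99938249588013
[[-0.002  0.127  0.992]
 [ 0.003  0.992 -0.127]
 [-1.     0.003 -0.002]]
250 [0.913 0.665 2.11  4.087 1.35  1.275]
200 [0.913 0.789 2.111 4.069 1.424 1.376]
120 [0.913 0.987 2.078 4.056 1.524 1.509]
[[[-0.015, -0.014, 0.005], [0.024, 0.019, 0.005], -1], [[-0.029, -0.028, 0.01], [0.047, 0.041, 0.01], -1], [[-0.04, -0.042, 0.014], [0.069, 0.064, 0.015], -1], [[-0.05, -0.055, 0.019], [0.088, 0.09, 0.019], -1], [[-0.058, -0.068, 0.023], [0.105, 0.117, 0.023], -1], [[-0.064, -0.08, 0.027], [0.12, 0.145, 0.027], -1], [[-0.068, -0.091, 0.031], [0.133, 0.175, 0.031], -1], [[-0.071, -0.1, 0.035], [0.144, 0.206, 0.034], -1], [[-0.072, -0.109, 0.039], [0.152, 0.237, 0.036], -1], [[-0.071, -0.116, 0.043], [0.158, 0.27, 0.038], -1], [[-0.07, -0.121, 0.047], [0.161, 0.303, 0.04], -1], [[-0.067, -0.125, 0.051], [0.161, 0.336, 0.041], -1]]
end [698.1  14.  290. ] zmin 249.02545281071087 maxturn/row 0.024325887553029696
[[[0.004, -0.001, 0.004], [-0.002, 0.034, 0.0], -1], [[0.008, -0.001, 0.009], [-0.007, 0.067, 0.0], -1], [[0.013, 0.002, 0.014], [-0.015, 0.1, -0.001], -1], [[0.019, 0.007, 0.019], [-0.025, 0.133, -0.002], -1], [[0.025, 0.014, 0.025], [-0.037, 0.165, -0.005], -1], [[0.031, 0.023, 0.031], [-0.053, 0.196, -0.008], -1], [[0.036, 0.035, 0.037], [-0.07, 0.226, -0.011], -1], [[0.042, 0.049, 0.044], [-0.09, 0.255, -0.016], -1], [[0.046, 0.065, 0.051], [-0.113, 0.282, -0.021], -1], [[0.05, 0.083, 0.059], [-0.138, 0.307, -0.027], -1], [[0.053, 0.104, 0.067], [-0.164, 0.331, -0.033], -1], [[0.054, 0.126, 0.076], [-0.193, 0.353, -0.04], -1]]
end [505. 367. 250.] zmin 250.00000000078973 maxturn/row 0.024325887553029696
[[ 514.3 -351.6  164.6]
 [ 546.3 -293.5  292.9]] face dx/dy,dx/dz [ 0.13129688 -0.00060057]
```

>>> {"api": "servo_tool", "payload": {"rows": [[[-0.015,-0.014,0.005],[0.024,0.019,0.005],-1],[[-0.029,-0.028,0.01],[0.047,0.041,0.01],-1],[[-0.04,-0.042,0.014],[0.069,0.064,0.015],-1],[[-0.05,-0.055,0.019],[0.088,0.09,0.019],-1],[[-0.058,-0.068,0.023],[0.105,0.117,0.023],-1],[[-0.064,-0.08,0.027],[0.12,0.145,0.027],-1],[[-0.068,-0.091,0.031],[0.133,0.175,0.031],-1],[[-0.071,-0.1,0.035],[0.144,0.206,0.034],-1],[[-0.072,-0.109,0.039],[0.152,0.237,0.036],-1],[[-0.071,-0.116,0.043],[0.158,0.27,0.038],-1],[[-0.07,-0.121,0.047],[0.161,0.303,0.04],-1],[[-0.067,-0.125,0.051],[0.161,0.336,0.041],-1]]}}

```text
time: 16.58
position: [698.1, 14.2, 287.4]
eef_rot: [0.748, 0.007, 0.662, -0.047]
ft_force: [-0.4, 0.2, -1.8]
grip_width: 0.649
gripper_force: 55.0
```

>>> {"api": "servo_tool", "payload": {"rows": [[[0.004,-0.001,0.004],[-0.002,0.034,0.0],-1],[[0.008,-0.001,0.009],[-0.007,0.067,0.0],-1],[[0.013,0.002,0.014],[-0.015,0.1,-0.001],-1],[[0.019,0.007,0.019],[-0.025,0.133,-0.002],-1],[[0.025,0.014,0.025],[-0.037,0.165,-0.005],-1],[[0.031,0.023,0.031],[-0.053,0.196,-0.008],-1],[[0.036,0.035,0.037],[-0.07,0.226,-0.011],-1],[[0.042,0.049,0.044],[-0.09,0.255,-0.016],-1],[[0.046,0.065,0.051],[-0.113,0.282,-0.021],-1],[[0.05,0.083,0.059],[-0.138,0.307,-0.027],-1],[[0.053,0.104,0.067],[-0.164,0.331,-0.033],-1],[[0.054,0.126,0.076],[-0.193,0.353,-0.04],-1]]}}

```text
time: 18.08
position: [504.1, 366.8, 247.7]
eef_rot: [0.707, -0.002, 0.708, -0.002]
ft_force: [0.3, 0.0, -2.9]
grip_width: 0.651
gripper_force: 55.0
```

>>> {"api": "servo_tool", "payload": {"rows": [[[0,0,0],[0,0,0],-1],[[0,0,0],[0,0,0],-1],[[0,0,0],[0,0,0],-1]]}}

```text
time: 18.45
position: [505.7, 365.3, 250.0]
eef_rot: [0.708, -0.001, 0.707, -0.002]
ft_force: [0.1, -0.7, -3.0]
grip_width: 0.648
gripper_force: 55.0
```

```bash
python3 - <<'E'
from ik import *
s,M=st()
print("turn to square",R.from_matrix(tool(0)@M.T).as_rotvec())
f=np.load("side0.npz"); W=cloud(f["d"],f["K"],f["T"])
w=W[290:400,165:330].reshape(-1,3); w=w[(w[:,2]>40)&(w[:,2]<130)&(w[:,1]>342)&(w[:,1]<394)&(w[:,0]>518)&(w[:,0]<534)]
c=np.linalg.lstsq(np.c_[w[:,1:],np.ones(len(w))],w[:,0],rcond=None)[0]; print("row near face",len(w),c,"x@(367,75)",c@[367,75,1])
p,d,K,T=grab("side"); cv2.imwrite("pics/side4.png",p[...,::-1])
E
```

```text
t 18.45 pos [505.7 365.3 250. ] F [ 0.1 -0.7 -3. ] q [0.91 0.67 2.11 4.08 1.35 1.28] grip 0.6483935916861713 54.999425411224365
[[ 0.002  0.002  1.   ]
 [-0.003  1.    -0.002]
 [-1.    -0.003  0.002]]
turn to square [0.00305762 0.00163552 0.00163917]
row near face 964 [-1.10864619e-02  2.93133864e-03  5.29552400e+02] x@(367,75) 525.7035193909368
```

View pics/side4.png

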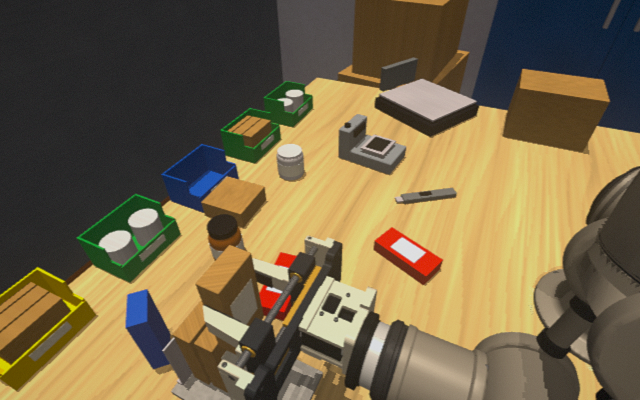

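The side view shows the carton upright in the gripper above the empty deck, just robot-side of the row at (205,345). I'll lower it with a safe gap, then measure.

>>> {"api": "servo_tool", "payload": {"rows": [[[0.003,0.002,0.01],[0.001,0.0015,-0.03],-1],[[0.003,0.002,0.01],[0.001,0.0015,-0.06],-1],[[0.003,0.002,0.01],[0.001,0.0015,-0.09],-1],[[0.003,0.002,0.01],[0.001,0.0015,-0.12],-1],[[0.003,0.002,0.01],[0.001,0.0015,-0.14],-1],[[0.003,0.002,0.01],[0.001,0.0015,-0.148],-1],[[0.003,0.002,0.01],[0.001,0.0015,-0.148],-1],[[0.003,0.002,0.01],[0.001,0.0015,-0.148],-1]]}}

```text
time: 19.5
position: [506.3, 367.7, 103.8]
eef_rot: [0.708, -0.003, 0.707, 0.004]
ft_force: [0.2, -0.8, -2.2]
grip_width: 0.649
gripper_force: 55.0
```

```bash
python3 - <<'E'
from ik import *
s,M=st()
print("turn",R.from_matrix(tool(.01)@M.T).as_rotvec())
for n in("scene","side"):
    p,d,K,T=grab(n); W=cloud(d,K,T); np.savez(n+"5.npz",p=p,d=d,K=K,T=T)
    b=138.3 if n=="scene" else 140; h=cv2.cvtColor(p,cv2.COLOR_RGB2HSV)
    br=(h[...,1]>80)&(h[...,0]<25)
    w=W[br&(np.abs(W[...,2]-b-1.5)<5)&(W[...,0]>470)&(W[...,0]<590)&(W[...,1]>320)&(W[...,1]<410)]
    print(n,len(w),np.histogram(w[:,0],np.arange(480,600,4))[0])
    for a,c in((480,522),(526,557),(558,590)):
        v=w[(w[:,0]>a)&(w[:,0]<c)]
        if len(v)>20:
            r=cv2.minAreaRect(v[:,:2].astype(np.float32)); print(a,len(v),np.round(r[0],1),np.round(r[1],1),round(r[2],1),"z",np.median(v[:,2]))
E
```

```text
t 19.5 pos [506.3 367.7 103.8] F [ 0.2 -0.8 -2.2] q [0.91 1.03 2.07 4.04 1.55 1.54] grip 0.649229699564135 54.99944508075714
[[ 0.001 -0.01   1.   ]
 [ 0.002  1.     0.01 ]
 [-1.     0.002  0.001]]
turn [-0.00215173  0.00143367  0.00010854]
scene 297 [ 3  3  3  7  6  2  5 28 14  0  0  2 12 16 13 11 18 13 18 14  5 16 15 14
 15 18 14 11  0]
480 71 [497.4 364.7] [59.3 32.7] 89.2 z 139.9814194276888
526 109 [541.6 366. ] [62.2 30.6] 88.4 z 138.42303382402244
558 113 [574.1 368.8] [62.9 31.7] 88.9 z 138.46136357880567
side 1975 [100   9   8   9  10   7  11   1   0   0   0 117 118 113 116 117 118 111
  97  10 146 112 109 118 109 112 108  45   0]
480 155 [494.1 367.3] [28.2 60.8] 0.0 z 142.22462051334242
526 877 [540.7 366.5] [30.2 60.5] 1.4 z 140.12514465460825
558 868 [574.3 369. ] [31.2 60.6] 0.5 z 140.11018885994173
```

```bash
python3 - <<'E'
from ik import *
for n in("scene","side"):
    f=np.load(n+"5.npz"); W=cloud(f["d"],f["K"],f["T"]);h=cv2.cvtColor(f["p"],cv2.COLOR_RGB2HSV)
    br=(h[...,1]>80)&(h[...,0]<25)
    b=148.5-(1.6 if n=="scene" else 0)
    v=W[br&(np.abs(W[...,2]-b)<3)&(W[...,0]>465)&(W[...,0]<521)&(W[...,1]>325)&(W[...,1]<405)]
    r=cv2.minAreaRect(v[:,:2].astype(np.float32)); print(n,len(v),r,np.median(v[:,2]))
E
```

```text
scene 108 ((497.74908447265625, 367.2391357421875), (35.167015075683594, 62.802494049072266), 3.003862142562866) 146.11504451037598
side 992 ((494.59429931640625, 367.27764892578125), (30.787553787231445, 60.48086929321289), 0.5546053051948547) 148.36548383437128
```

>>> {"api": "servo_tool", "payload": {"rows": [[[0,0,0],[0.003,-0.0003,-0.001],-1],[[0,0,0],[0.006,-0.0003,-0.002],-1],[[0,0,0],[0.009,-0.0003,-0.003],-1],[[0,0,0],[0.01,-0.0003,-0.004],-1],[[0,0,0],[0.01,-0.0003,-0.005],-1],[[0,0,0],[0.01,-0.0003,-0.005],-1],[[0,0,0],[0.01,-0.0003,-0.005],-1]]}}

```text
time: 20.48
position: [515.9, 367.5, 97.8]
eef_rot: [0.707, -0.003, 0.707, 0.004]
ft_force: [0.1, -0.5, -2.7]
grip_width: 0.649
gripper_force: 55.0
```

```bash
python3 - <<'E'
from ik import *
s,M=st()
print("turn",R.from_matrix(tool(.01)@M.T).as_rotvec())
E
```

```text
t 20.475 pos [515.9 367.5  97.8] F [ 0.1 -0.5 -2.7] q [0.89 1.04 2.06 4.02 1.54 1.54] grip 0.6491853985446174 54.99941825866699
[[ 0.    -0.01   1.   ]
 [ 0.001  1.     0.01 ]
 [-1.     0.001  0.   ]]
turn [-0.00120484  0.00036603 -0.00025997]
```

>>> {"api": "servo_tool", "payload": {"rows": [[[0,0,0],[0,0,-0.001],-1],[[0,0,0],[0,0,-0.002],-1],[[0,0,0],[0,0,-0.0025],-1],[[0,0,0],[0,0,-0.0025],-1],[[0,0,0],[0,0,-0.0025],-1]]}}

```text
time: 21.1
position: [516.0, 367.5, 95.7]
eef_rot: [0.708, -0.003, 0.707, 0.004]
ft_force: [-2.0, -0.2, 1.4]
grip_width: 0.649
gripper_force: 55.0
```

>>> {"api": "servo_tool", "payload": {"rows": [[[0,0,0],[0,0,0],-1],[[0,0,0],[0,0,0],0.5],[[0,0,0],[0,0,0],0.6],[[0,0,0],[0,0,0],0.7],[[0,0,0],[0,0,0],0.7],[[0,0,0],[0,0,0],0.7],[[0,0,0],[0,0,0],0.7]], "force": 5}}

```text
time: 21.98
position: [516.0, 367.5, 95.3]
eef_rot: [0.707, -0.003, 0.707, 0.004]
ft_force: [0.4, -0.4, -0.1]
grip_width: 0.851
gripper_force: 0.0
```

```bash
python3 - <<'E'
from ik import *
s,M=st(); 
p,d,K,T=grab("scene"); a=cv2.resize(p[90:200,340:480,::-1],None,fx=3,fy=3)
p,d,K,T=grab("side"); b=cv2.resize(p[290:400,150:290,::-1],None,fx=3,fy=3)
cv2.imwrite("pics/rel.png",cv2.resize(np.hstack([a,b]),(800,314)))
E
```

```text
t 21.975 pos [516.  367.5  95.3] F [ 0.4 -0.4 -0.1] q [0.89 1.05 2.05 4.02 1.54 1.54] grip 0.8509607216964591 0.0
[[ 0.    -0.01   1.   ]
 [ 0.001  1.     0.01 ]
 [-1.     0.001  0.   ]]
```

View pics/rel.png

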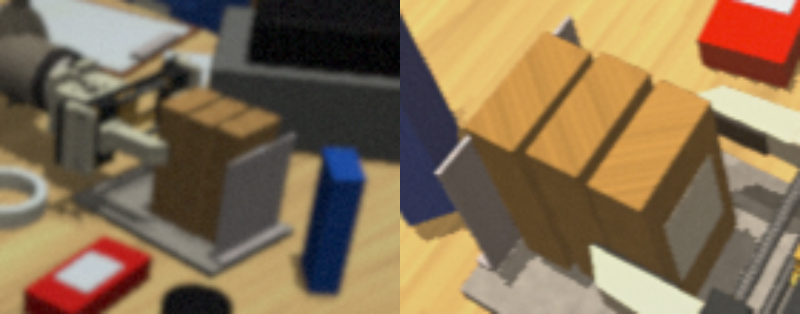

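The crops show the carton released and standing third in the row, square to the others with a small gap, and the fingers open on both sides. I'll lift straight up to clear it.

>>> {"api": "servo_tool", "payload": {"rows": [[[0,0,0],[0,0,0.01],0.7],[[0,0,0],[0,0,0.03],0.7],[[0,0,0],[0,0,0.05],0.7],[[0,0,0],[0,0,0.08],0.7],[[0,0,0],[0,0,0.11],0.7],[[0,0,0],[0,0,0.14],0.7],[[0,0,0],[0,0,0.16],0.7],[[0,0,0],[0,0,0.16],0.7],[[0,0,0],[0,0,0.16],0.7]]}}

```text
time: 23.2
position: [515.9, 367.3, 254.9]
eef_rot: [0.707, -0.003, 0.707, 0.004]
ft_force: [-0.5, 0.1, -0.0]
grip_width: 0.848
gripper_force: 0.0
```

```bash
python3 - <<'E'
from ik import *
s,M=st()
p,d,K,T=grab("side"); W=cloud(d,K,T); h=cv2.cvtColor(p,cv2.COLOR_RGB2HSV); br=(h[...,1]>80)&(h[...,0]<25)
w=W[br&(np.abs(W[...,2]-140)<4)&(W[...,1]>325)&(W[...,1]<405)]
for a,c in((480,523),(525.5,557),(558,592)):
    v=w[(w[:,0]>a)&(w[:,0]<c)]
    if len(v)>20:
        r=cv2.minAreaRect(v[:,:2].astype(np.float32)); print(len(v),np.round(r[0],1),np.round(r[1],1),round(r[2],1),"z",np.median(v[:,2]))
E
```

```text
t 23.2 pos [515.9 367.3 254.9] F [-0.5  0.1 -0. ] q [0.89 0.65 2.1  4.06 1.33 1.27] grip 0.8482822364673279 0.0
[[-0.    -0.01   1.   ]
 [ 0.001  1.     0.01 ]
 [-1.     0.001 -0.   ]]
41 [514.3 362.3] [64.  26.2] 68.1 z 140.21726211743874
401 [540.4 366.6] [30.4 60.8] 1.4 z 140.16403537832514
514 [574.8 369.4] [31.  60.2] 0.1 z 140.2413045427888
```

```bash
python3 -c "
from station import workorder
print(workorder.close_job())"
```

```text
the job is handed in; nothing more can be done
None
```

I stamped the carton, pressing with about 17 N (the plate needs about 9 N), then stood it upright on the tray about 6 mm from the nearest carton, squarely in line, let go and handed the job in; the two row cartons had not moved, but the gripper hid most of the placed carton in the last check.

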